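# Put the rinse beakers away nested

## Task

The wide steel beaker has been knocked over on the drip mat: stand it up again, mouth up, on the mat between the bottle and the jar, without shifting those two. Then put the rinse beakers away as a nest: the middle beaker inside the wide one and the narrow one inside the middle one, each upright and resting flat on the floor of the one around it.

Things in the scene. Friction and masses are not known exactly. Their poses are not given: they have to be found in the camera images.
- wide_beaker: Wide squat steel cup, 80 mm high, 112 mm outer and 102 mm inner diameter, wall and floor 4 mm, rolled collar round the mouth 12 mm high, 120 mm across. About 0.28 kg. Origin: centre of the underside; z axis points to the mouth. Starts on its side on the mat, mouth roughly towards the robot, top about 124 mm above the bench.
- wide_beaker_mouth (a point): Centre of the wide beaker's mouth, 80 mm from its underside. Pushed at the upper rim of the mouth towards its base, the lying beaker turns about the far lower edge of the base without sliding; past about 35 degrees it drops onto its base by itself and then stands with its centre about 60 mm beyond where the base was.
- middle_beaker: Steel cup of the same make, upright on the bench at one side of the mat: 110 mm high, 88 mm outer and 78 mm inner diameter, wall and floor 4 mm, rolled collar 12 mm high, 96 mm across (rim 8 mm thick, can be pinched). About 0.22 kg. Origin: centre of the underside, z to the mouth. Nested, its rim stands 34 mm above the wide one's.
- narrow_beaker: Tall steel cup of the same make, upright on the bench at the other side of the mat: 135 mm high, 58 mm outer diameter, wall and floor 4 mm, rolled collar 12 mm high, 66 mm across. About 0.16 kg. Origin: centre of the underside, z to the mouth. Nested, its rim stands 29 mm above the middle one's. Middle and narrow may swap sides.
- drip_mat: Black rubber mat lying fixed on the bench, 240 mm (x) by 370 mm (y), 4 mm thick. Its origin is the centre of its underside.
- bottle: Amber glass bottle, black cap, standing on the mat to one side of the wide beaker: 66 mm diameter, 140 mm high, 0.45 kg. Its origin is the centre of its underside.
- jar: White plastic jar, metal cap, standing on the mat to the other side of the wide beaker: 66 mm diameter, 110 mm high, 0.45 kg. Its origin is the centre of its underside.
Mind the look-alikes: they are no part of the job. Leave any yellow look-alike of the bottle alone. What is shaped like the middle_beaker but pink is not meant.

How it is judged (in metres and radians):
On the way, in this order (a step that is already met when the one before it is completed fails the run):
1. the wide beaker stands upright, mouth up, on the mat (angle between wide_beaker's own z axis and vertical below 0.06 rad and z of wide_beaker in the frame of drip_mat between 0.001 and 0.008 m), for 0.3 s.
2. the middle beaker stands inside the wide one, on its floor (angle between middle_beaker's own z axis and vertical below 0.06 rad and horizontal distance between middle_beaker and wide_beaker below 0.015 m and z of middle_beaker in the frame of wide_beaker between 0.001 and 0.009 m), for 0.2 s.
At the end, for the whole second after the job is handed in: Wide beaker upright (3.4 deg) on the mat, between bottle and jar, centre within 100 mm of its middle line; middle beaker upright in it, narrow one in the middle one, each with its underside under 9 mm above the next and axes within 15 mm; all at rest; bottle and jar upright, moved under 30 mm (all of step 1 and all of step 2 and x of wide_beaker in the frame of drip_mat between -0.115 and 0.115 m and y of wide_beaker in the frame of drip_mat between -0.1 and 0.1 m and angle between narrow_beaker's own z axis and vertical below 0.06 rad and horizontal distance between narrow_beaker and middle_beaker below 0.015 m and z of narrow_beaker in the frame of middle_beaker between 0.001 and 0.009 m and linear speed of each of wide_beaker, middle_beaker, narrow_beaker below 0.02 m/s and angle between each of bottle, jar's own z axis and vertical below 0.1 rad and distance of each of bottle, jar from where it was at the start of the episode below 0.03 m); the robot touches nothing.
It fails at once if the bottle is shifted more than 30 mm or knocked over (distance of bottle from where it was at the start of the episode above 0.03 m or angle between bottle's own z axis and vertical above 0.5 rad).
It fails at once if the jar is shifted more than 30 mm or knocked over (distance of jar from where it was at the start of the episode above 0.03 m or angle between jar's own z axis and vertical above 0.5 rad).
It also fails if it takes over 72 s, if anything falls off the work surface, if the arm or the gripper's body presses on something with over 40 N, if the wrist force passes 120 N, or if a joint passes its speed limit or range.

## Robot

A 7-joint arm with a two-finger parallel gripper is mounted at the origin on the work surface. World frame = base frame: x ahead of the robot, y to its left, z up, the work surface at z = 0. Lengths are in m, angles in degrees, forces in N, time in s.
With the tool pointing down it reaches from about 0.425 to 0.875 m from the base axis. Payload 4.7 kg.
Tool frame: the origin (TCP) lies on the centre line of the jaws, within the pads' length; the fingertips stand 17 mm ahead of it and the grasp point (between the pads) lies 2 mm behind it; z points along the fingers, y is the line along which they close (so a half turn about z gives the same grasp; the last joint's range is limited). The gripper opens to 87 mm and grips with 3 to 60 N. Pads are 19 mm wide; open, the fingers measure 117 mm over their backs; the gripper's body (75 mm by 190 mm) begins 51 mm behind the grasp point.
Start: joints at [-63.764, 18.392, -4.016, 83.108, 1.295, 78.541, -3.26], TCP at [0.279, 0.587, 0.206] pointing down, gripper open.
Joint ranges: [-163.93, 163.93], [-17.29, 119.83], [-79.2, 71.16], [3.27, 140.29], [-89.18, 269.18], [5.43, 117.66], [-154.24, 154.24]. Speed limits (degrees/s): [147.25, 147.25, 180, 180, 180, 180, 180].

## Interface

Orientations are given as [roll, pitch, yaw] about the fixed x, y, z axes, in that order (R = Rz(yaw) Ry(pitch) Rx(roll)).
In Python, from cell import env, read_camera gives the robot as it stands.
- The arm moves only by the shell command python3 -m jog 'ROWS' [FORCE]. ROWS is JSON, a list of rows, each a list of 5 numbers: the opening, from 0 (shut) to 1 (fully open), then the shift along the tool's x, y, z each as a share of 0.02 m, from -1 to 1, then the turn about the tool's z as a share of 45 degrees, from -1 to 1. In form: [[gripper, x, y, z, yaw], ...]. A call has 1 to 12 rows; each row shifts and turns the commanded pose from where the row before left it, along the tool's axes as they then stand; what a row does not reach is not made up. A row lasts 1/12 s, in which the tool goes at most 41.7 mm and 7.16 degrees, less where a joint would pass 70% of its speed; a pose out of reach is approached as far as the arm can. A call with a number of a shift or a turn outside -1 to 1 is refused whole. A call with a gripper value outside its range is refused whole. The fingers move at their own pace and stop on an object; FORCE is the grip in N (left out, the last holds). Time passes only in rows, so rows that do not move let the fingers close. It gives the time, the measured TCP pose, the force, the opening and the grip force at its end, in the units of the state.
- env.get_obs(): the state, without advancing time (a new reading comes with each control period).
- read_camera(name): name is "side" or "top"; returns a dict with "color" (400x640x3 uint8, red, green, blue), "range_z" (400x640 float32, m along the optical axis (not along the pixel's ray), 0 where there is no reading), "mtx" (3x3 intrinsics, pixels), "world_from_camera" (4x4, takes a point from camera to world coordinates). Camera axes: x right, y down, z forward; pixel columns grow to the right and rows downward; lengths in m; the calibration is good to about 2 mm. A picture is of the moment at which its call begins.
- env.sign_off(): hands the job in; it is judged then, once.
The state is a dict: "time_s": time; "qpos": joint angles; "joint_velocities": joint speeds; "effort": joint torques, N m; "tool_pos": TCP position; "tool_rot": TCP orientation; "force": force on the tool from outside, world axes, zero at the start; "wrist_torque": the same for the moment, N m; "grip_width": finger opening in m; "grasp_force": force on a finger pad.
Only numpy, scipy, OpenCV 4.12 (cv2) and the standard library are available. Lean on these libraries where they do the work, as an engineer would, in place of code of your own. Each camera call takes 0.05 s, during which the arm holds its last target. There are 200 camera calls.

## Working session

There is one attempt and no reset: what is moved stays moved. The work goes in short steps, Python scripts to look and compute and a shell command to move; the robot and the scene stay as the last step left them, time stands still between calls to the robot, and variables do not carry over. Pictures are saved under pics/ and viewed, at most 10 in all, crops included, and the job is handed in when it is done.

```bash
mkdir -p pics; ls; python3 - <<'E'
from cell import env, read_camera
import cv2,numpy as np
for n in("top","side"):
    c=read_camera(n); cv2.imwrite(f"pics/{n}0.png",c["color"][:,:,::-1]); np.savez(f"{n}0.npz",**c)
    print(n,c["mtx"].round(1).tolist(),c["world_from_camera"].round(3).tolist())
print(env.get_obs())
E
```

```text
pics
top [[398.1, 0.0, 322.0], [0.0, 398.1, 190.8], [0.0, 0.0, 1.0]] [[-0.019, -0.998, 0.066, 0.419], [-1.0, 0.021, 0.021, -0.014], [-0.023, -0.066, -0.998, 1.095], [0.0, 0.0, 0.0, 1.0]]
side [[399.3, 0.0, 329.5], [0.0, 399.3, 205.9], [0.0, 0.0, 1.0]] [[0.964, -0.166, 0.206, 0.282], [-0.264, -0.547, 0.795, -0.823], [-0.019, -0.821, -0.571, 0.642], [0.0, 0.0, 0.0, 1.0]]
{'time_s': 0.1, 'qpos': array([-63.76300163,  18.4328229 ,  -4.01381356,  83.16803394,
         1.29549286,  78.54162947,  -3.26050436]), 'joint_velocities': array([-0.03221478, -0.14604704, -0.00290913, -0.12271361, -0.02771211,
        0.08730212, -0.06387385]), 'effort': array([ 5.51292669e-04, -4.92574668e+01, -4.05105958e-01, -3.13395917e+01,
       -6.41643419e-02,  3.95620940e-02,  5.40233782e-05]), 'tool_pos': array([0.27894588, 0.58651717, 0.20469217]), 'tool_rot': array([-1.79902767e+02,  6.56600086e-03,  1.54570568e+02]), 'force': array([ 0.48123845, -0.50134042,  0.15113061]), 'wrist_torque': array([ 0.01117615,  0.00777233, -0.03367837]), 'grasp_force': 0.0, 'grip_width': 0.0867054677007713}
```

View pics/top0.png

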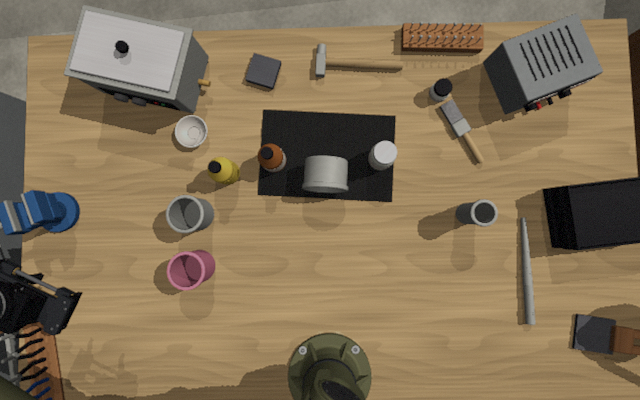

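View pics/side0.png

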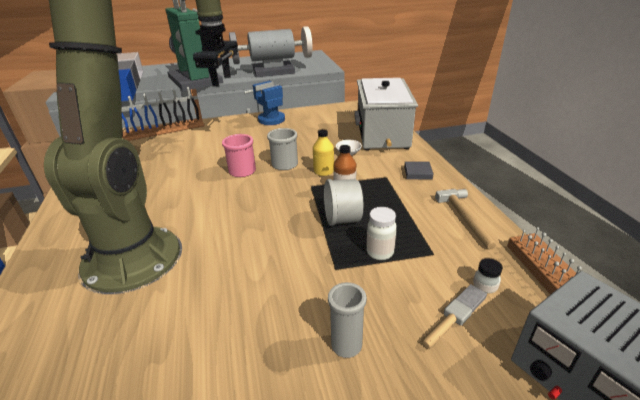

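The top view shows the wide beaker at about (326,173) with its mouth towards the robot. The bottle is at (271,157), the jar at (383,156), the middle beaker at (190,214), the narrow one at (480,212), and the mat spans (260–396, 110–200). The pink cup (190,270) and the yellow bottle (222,170) are decoys. The side view agrees.

```bash
cat > h.py <<'E'
import numpy as np, cv2
from cell import env, read_camera
def cloud(c):
    v,u=np.mgrid[0:400,0:640]; K=c["mtx"]; d=c["range_z"].astype(float)
    P=np.stack([(u-K[0,2])/K[0,0]*d,(v-K[1,2])/K[1,1]*d,d],-1)
    M=c["world_from_camera"]; return np.where(d[...,None]>0,P@M[:3,:3].T+M[:3,3],np.nan)
def project(c,p):
    M=np.linalg.inv(c["world_from_camera"]); q=M[:3,:3]@np.asarray(p,float)+M[:3,3]; q=c["mtx"]@q; return q[:2]/q[2]
def rim(P,box,z0,z1):
    u0,v0,u1,v1=box; Q=P[v0:v1,u0:u1].reshape(-1,3); Q=Q[(Q[:,2]>z0)&(Q[:,2]<z1)]
    (c,r)=cv2.minEnclosingCircle(Q[:,:2].astype(np.float32)); return np.round(c,4),round(r,4),len(Q),np.nanmedian(Q[:,2]).round(4)
E
python3 - <<'E'
from h import *
c=dict(np.load("top0.npz")); P=cloud(c)
print("table",np.nanmedian(P[230:300,300:450,2]))
print("mid",rim(P,(160,190,220,240),.1,.125))
print("nar",rim(P,(455,195,500,235),.122,.15))
print("bot",rim(P,(255,140,290,175),.12,.16)); print("bot body",rim(P,(255,140,290,175),.03,.16)); print("jar",rim(P,(365,138,400,175),.1,.125))
Q=P[150:198,298:354].reshape(-1,3); 
for lo in np.arange(.42,.56,.01):
    S=Q[(Q[:,0]>lo)&(Q[:,0]<lo+.01)&(Q[:,2]>.03)]
    if len(S)>3: t=S[S[:,2]>S[:,2].max()-.004]; print(lo.round(3),len(S),S[:,1].min().round(3),S[:,1].max().round(3),S[:,2].max().round(3),t[:,1].mean().round(3))
g=c["color"].max(2); m=(g<45).astype(np.uint8)[100:210,250:405]
k=cv2.findContours(m,0,2)[0]; k=max(k,key=cv2.contourArea)+[250,100]; b=cv2.boxPoints(cv2.minAreaRect(k)).astype(int)
print(b.tolist(),[P[v,u].round(3).tolist() for u,v in b])
E
```

```text
table 0.00015038894525187807
mid (array([0.4355, 0.3526]), 0.0481, 418, np.float64(0.1095))
nar (array([ 0.4242, -0.3772]), 0.033, 310, np.float64(0.134))
bot (array([0.5791, 0.1415]), 0.0154, 137, np.float64(0.1442))
bot body (array([0.579 , 0.1406]), 0.0331, 607, np.float64(0.1032))
jar (array([ 0.5792, -0.1496]), 0.0295, 444, np.float64(0.1141))
0.48 14 -0.054 -0.034 0.088 -0.048
0.49 137 -0.056 0.06 0.124 0.001
0.5 171 -0.051 0.059 0.125 0.002
0.51 172 -0.055 0.057 0.122 -0.001
0.52 168 -0.055 0.053 0.121 0.002
0.53 168 -0.055 0.054 0.12 0.001
0.54 170 -0.055 0.054 0.123 -0.004
0.55 171 -0.055 0.054 0.12 0.001
0.56 154 -0.055 0.051 0.119 -0.001
[[257, 194], [261, 109], [395, 116], [390, 201]] [[0.487, 0.189, 0.003], [0.724, 0.176, 0.004], [0.696, -0.197, 0.002], [0.46, -0.176, 0.001]]
```

```bash
python3 -m jog '[[0,0,0,0,-0.14],[0,0,0,0,-0.14],[0,0,0,0,-0.14],[0,0,0,0,-0.145],[0,0,0,0,0]]' 40; python3 - <<'E'
from h import *
c=dict(np.load("top0.npz")); P=cloud(c)
Q=P[150:200,298:354].reshape(-1,3)
for lo in np.arange(-.055,.06,.015):
    S=Q[(Q[:,1]>lo)&(Q[:,1]<lo+.015)&(Q[:,2]>.06)]
    if len(S): print(lo.round(3),S[:,0].min().round(3),S[:,0].max().round(3))
E
```

```text
time_s: 0.52
tool_pos: [0.279, 0.5867, 0.205]
tool_rot: [-179.9, -0.0, -179.8]
force: [0.7, -0.5, -0.0]
grip_width: 0.0615
grasp_force: 0.0
-0.055 0.488 0.569
-0.04 0.491 0.572
-0.025 0.493 0.572
-0.01 0.495 0.574
0.005 0.496 0.575
0.02 0.497 0.576
0.035 0.497 0.575
0.05 0.496 0.574
```

```bash
python3 -m jog '[[0,-0.7,-1,0,0],[0,-0.7,-1,0,0],[0,-0.7,-1,0,0],[0,-0.7,-1,0,0],[0,-0.7,-1,0,0],[0,-0.7,-1,0,0],[0,-0.7,-1,0,0],[0,-0.7,-1,0,0],[0,-0.7,-1,0,0],[0,-0.7,-1,0,0],[0,-0.7,-1,0,0],[0,-0.7,-1,0,0]]' && python3 -m jog '[[0,0,-1,0,0],[0,0,-1,0,0],[0,0,-1,0,0],[0,0,-1,0,0],[0,0,-1,0,0],[0,0,-1,0,0],[0,0,-1,0,0],[0,0,-1,0,0],[0,0,-1,0,0],[0,0,-1,0,0],[0,0,-1,0,0],[0,0,-1,0,0]]' && python3 -m jog '[[0,0,-1,0,0],[0,0,-1,0,0],[0,0,-1,0.5,0],[0,0,-1,0.8,0],[0,0,-1,0.8,0],[0,0,-0.3,0.8,0],[0,0,0,0.8,0],[0,0,0,0,0],[0,0,0,0,0]]'
```

```text
time_s: 1.52
tool_pos: [0.4475, 0.3459, 0.2055]
tool_rot: [-180.0, -0.0, 179.8]
force: [0.8, 0.3, 0.6]
grip_width: 0.0002
grasp_force: 0.0
time_s: 2.52
tool_pos: [0.4468, 0.106, 0.2055]
tool_rot: [180.0, -0.0, 179.8]
force: [0.0, -0.1, -0.1]
grip_width: 0.0004
grasp_force: 0.0
time_s: 3.27
tool_pos: [0.4464, 0.0011, 0.1312]
tool_rot: [-180.0, -0.1, 179.9]
force: [0.1, 0.3, 0.5]
grip_width: 0.0006
grasp_force: 0.0
```

```bash
python3 -m jog '[[0,-0.3,0,0.3,0],[0,-0.5,0,0,0],[0,-0.4,0,0,0],[0,-0.3,0,0,0],[0,-0.25,0,0,0],[0,-0.25,0,-0.05,0],[0,-0.25,0,-0.1,0],[0,-0.25,0,-0.1,0],[0,-0.25,0,-0.1,0],[0,-0.25,0,-0.1,0]]'; python3 - <<'E'
from h import *
c=read_camera("side"); cv2.imwrite("pics/side1.png",cv2.resize(c["color"][120:280,230:450,::-1],None,fx=2.5,fy=2.5))
E
```

```text
time_s: 4.1
tool_pos: [0.5076, 0.0011, 0.135]
tool_rot: [180.0, 0.0, 180.0]
force: [0.1, -0.5, 0.8]
grip_width: 0.0001
grasp_force: 0.0
```

View pics/side1.png

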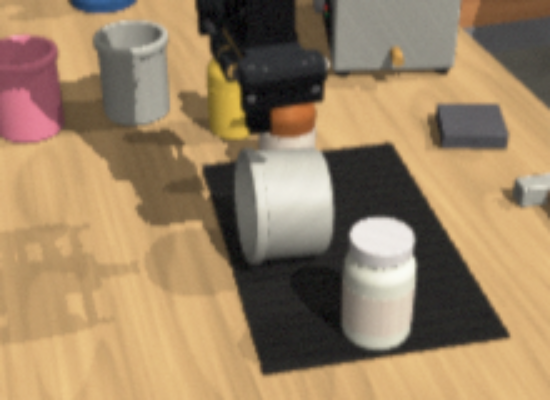

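```bash
cat >> h.py <<'E'
def wide(P):
    Q=P[110:210,285:365].reshape(-1,3)
    Q=Q[(Q[:,2]>.02)&(Q[:,2]<.16)]
    for lo in np.arange(.44,.72,.02):
        S=Q[(Q[:,0]>lo)&(Q[:,0]<lo+.02)]
        if len(S)>5: print(lo.round(2),len(S),S[:,1:].min(0).round(3),S[:,1:].max(0).round(3))
E
python3 - <<'E'
from h import *
c=read_camera("side");P=cloud(c); Q=P[170:240,315:375].reshape(-1,3); Q=Q[(Q[:,2]>.015)&(abs(Q[:,1])<.07)]
for lo in np.arange(.44,.7,.01):
    S=Q[(Q[:,0]>lo)&(Q[:,0]<lo+.01)]
    if len(S)>5: print(lo.round(2),len(S),S[:,2].min().round(3),S[:,2].max().round(3))
E
```

```text
0.48 50 0.016 0.095
0.49 265 0.016 0.163
0.5 273 0.015 0.162
0.51 192 0.019 0.16
0.52 165 0.018 0.119
0.53 167 0.023 0.118
0.54 172 0.018 0.117
0.55 171 0.026 0.117
0.56 112 0.027 0.117
0.57 8 0.106 0.114
```

```bash
python3 - <<'E'
from h import *
c=read_camera("side"); cv2.imwrite("pics/side2.png",cv2.resize(c["color"][150:230,310:390,::-1],None,fx=6,fy=6,interpolation=cv2.INTER_CUBIC))
for p in [(.5076,.001,.118),(.5076,.001,.152),(.495,0,.124)]: print((project(c,p)-[310,150])*6)
print(env.get_obs()["tool_pos"],env.get_obs()["force"])
E
```

```text
[141.48780535 197.55148447]
[140.37364156 126.7094268 ]
[112.73174842 191.10027501]
[0.50751078 0.00100776 0.13487095] [ 1.06041108  0.01841848 -1.18168827]
```

View pics/side2.png

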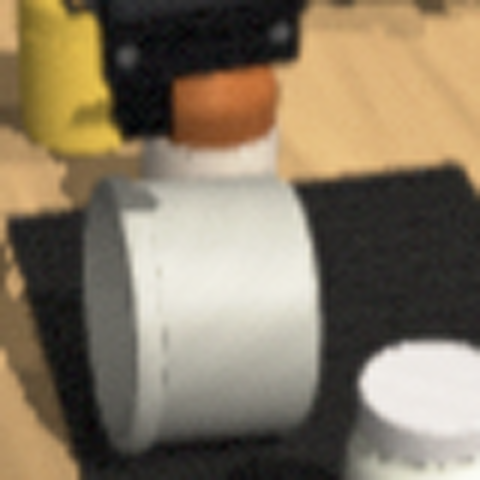

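```bash
python3 - <<'E'
from h import *
c=read_camera("side");P=cloud(c); g=c["color"].max(2)
m=np.zeros((400,640),bool); m[100:185,300:370]=1
m&=(g<70)&(P[...,2]>.1)
Q=P[m]; 
for lo in np.arange(.1,.3,.01):
    S=Q[(Q[:,2]>lo)&(Q[:,2]<lo+.01)]
    if len(S): print(lo.round(2),len(S),S.min(0).round(3),S.max(0).round(3))
E
```

```text
0.1 13 [0.718 0.379 0.1  ] [0.762 0.552 0.109]
0.11 14 [0.718 0.381 0.111] [0.761 0.548 0.119]
0.12 12 [0.719 0.385 0.121] [0.752 0.51  0.128]
0.13 4 [0.721 0.389 0.132] [0.739 0.464 0.137]
0.15 27 [ 0.496 -0.009  0.151] [0.518 0.008 0.16 ]
0.16 39 [ 0.495 -0.01   0.16 ] [0.517 0.008 0.17 ]
0.17 25 [ 0.495 -0.012  0.17 ] [ 0.517 -0.004  0.18 ]
0.22 106 [ 0.469 -0.088  0.221] [0.541 0.083 0.23 ]
0.23 195 [ 0.468 -0.089  0.23 ] [0.541 0.083 0.24 ]
0.24 227 [ 0.468 -0.094  0.24 ] [0.542 0.083 0.25 ]
0.25 174 [ 0.469 -0.096  0.25 ] [0.543 0.084 0.26 ]
0.26 488 [ 0.469 -0.096  0.26 ] [0.542 0.091 0.27 ]
0.27 125 [ 0.48  -0.052  0.27 ] [0.529 0.014 0.28 ]
0.28 124 [ 0.48  -0.051  0.28 ] [0.529 0.012 0.29 ]
0.29 109 [ 0.482 -0.052  0.29 ] [ 0.529 -0.004  0.3  ]
```

```bash
python3 - <<'E'
from h import *
for n in("side0.npz","top0.npz"):
    c=dict(np.load(n));P=cloud(c); print(n,project(c,(.279,.587,.2)))
    m=(abs(P[...,0]-.279)<.12)&(abs(P[...,1]-.587)<.12)&(P[...,2]>.1); Q=P[m]
    for lo in np.arange(.1,.4,.01):
        S=Q[(Q[:,2]>lo)&(Q[:,2]<lo+.01)]
        if len(S): print(lo.round(2),len(S),S.min(0).round(3),S.max(0).round(3))
E
```

```text
side0.npz [222.856818    87.42936157]
0.22 31 [0.246 0.536 0.221] [0.31  0.635 0.23 ]
0.23 41 [0.247 0.534 0.231] [0.309 0.635 0.24 ]
0.24 40 [0.246 0.535 0.24 ] [0.31  0.633 0.25 ]
0.25 44 [0.245 0.529 0.25 ] [0.311 0.637 0.26 ]
0.26 44 [0.244 0.53  0.26 ] [0.31  0.633 0.27 ]
0.27 43 [0.243 0.528 0.27 ] [0.312 0.638 0.28 ]
0.28 22 [0.244 0.526 0.28 ] [0.317 0.636 0.29 ]
0.29 98 [0.209 0.493 0.291] [0.346 0.644 0.3  ]
0.3 158 [0.208 0.493 0.3  ] [0.348 0.652 0.31 ]
0.31 141 [0.205 0.488 0.31 ] [0.35  0.656 0.32 ]
0.32 124 [0.205 0.485 0.32 ] [0.351 0.652 0.33 ]
0.33 230 [0.207 0.488 0.33 ] [0.349 0.672 0.34 ]
0.34 83 [0.237 0.533 0.34 ] [0.307 0.598 0.35 ]
0.35 76 [0.237 0.532 0.35 ] [0.303 0.59  0.36 ]
0.36 72 [0.238 0.532 0.361] [0.305 0.594 0.37 ]
0.37 70 [0.237 0.532 0.37 ] [0.303 0.586 0.38 ]
0.38 86 [0.227 0.526 0.38 ] [0.317 0.583 0.39 ]
0.39 123 [0.225 0.526 0.39 ] [0.315 0.581 0.4  ]
0.4 88 [0.243 0.546 0.4  ] [0.314 0.597 0.41 ]
top0.npz [ 65.5691074  284.64959505]
0.22 29 [0.264 0.535 0.22 ] [0.311 0.63  0.229]
0.23 25 [0.266 0.536 0.23 ] [0.311 0.632 0.24 ]
0.24 24 [0.268 0.538 0.24 ] [0.31  0.632 0.25 ]
0.25 14 [0.294 0.622 0.25 ] [0.311 0.63  0.26 ]
0.26 12 [0.295 0.623 0.26 ] [0.305 0.63  0.27 ]
0.27 23 [0.299 0.623 0.27 ] [0.313 0.633 0.279]
0.28 13 [0.304 0.626 0.28 ] [0.314 0.633 0.289]
0.29 117 [0.209 0.492 0.29 ] [0.347 0.647 0.3  ]
0.3 318 [0.21  0.493 0.3  ] [0.349 0.65  0.31 ]
0.31 360 [0.205 0.488 0.31 ] [0.347 0.645 0.32 ]
0.32 187 [0.208 0.487 0.32 ] [0.34  0.636 0.33 ]
0.33 1098 [0.207 0.487 0.33 ] [0.326 0.629 0.34 ]
0.34 220 [0.236 0.532 0.34 ] [0.307 0.593 0.35 ]
0.35 112 [0.237 0.532 0.35 ] [0.306 0.591 0.36 ]
0.36 98 [0.238 0.532 0.36 ] [0.298 0.577 0.37 ]
0.37 107 [0.237 0.533 0.37 ] [0.281 0.569 0.38 ]
0.38 230 [0.226 0.527 0.38 ] [0.317 0.581 0.39 ]
0.39 597 [0.226 0.526 0.39 ] [0.315 0.577 0.4  ]
0.4 217 [0.248 0.548 0.4  ] [0.312 0.569 0.41 ]
```

The cameras show the fingertips about 33 mm higher than the reported pose implies: the tip is at reported z + 0.016. I'll back off and lower by that amount.

```bash
python3 -m jog '[[0,0.9,0,0,0],[0,0.9,0,0,0],[0,0.9,0,0.5,0],[0,0,0,0.8,0],[0,0,0,0.85,0],[0,0,0,0,0],[0,-0.4,0,0,0],[0,-0.4,0,0,0],[0,-0.3,0,0,0],[0,-0.25,0,0,0],[0,-0.25,0,0,0],[0,-0.25,0,0,0]]'; python3 -m jog '[[0,-0.25,0,-0.08,0],[0,-0.25,0,-0.08,0],[0,-0.25,0,-0.08,0],[0,-0.25,0,-0.08,0]]'; python3 - <<'E'
from h import *
c=read_camera("side"); cv2.imwrite("pics/side3.png",cv2.resize(c["color"][130:250,290:450,::-1],None,fx=4,fy=4))
E
```

```text
time_s: 5.3
tool_pos: [0.4908, 0.001, 0.0919]
tool_rot: [-180.0, -0.0, 180.0]
force: [-0.9, 0.2, 0.4]
grip_width: 0.0002
grasp_force: 0.3
time_s: 5.63
tool_pos: [0.5107, 0.001, 0.0983]
tool_rot: [180.0, 0.0, 180.0]
force: [-0.2, -0.1, -0.2]
grip_width: 0.0
grasp_force: 0.1
```

View pics/side3.png

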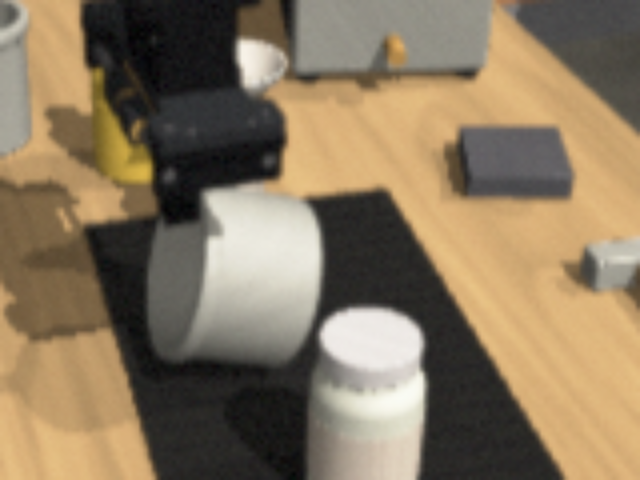

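The beaker is tilting about its base edge with the finger behind the upper rim at about (185,215). I'll keep pushing.

```bash
python3 -m jog '[[0,-0.25,0,-0.08,0],[0,-0.25,0,-0.08,0],[0,-0.25,0,-0.08,0],[0,-0.25,0,-0.08,0],[0,-0.25,0,-0.08,0],[0,-0.25,0,-0.08,0],[0,-0.25,0,-0.08,0],[0,-0.25,0,-0.06,0],[0,-0.25,0,-0.06,0],[0,-0.25,0,-0.06,0],[0,-0.25,0,-0.06,0],[0,-0.25,0,-0.06,0]]'; python3 -m jog '[[0,-0.2,0,0,0],[0,-0.2,0,0,0],[0,0,0,0,0],[0,0,0,0,0],[0,0,0,-0.5,0],[0,0,0,-1,0],[0,0,0,-1,0],[0,0.5,0,-1,0],[0,0,0,-1,0],[0,0,0,0,0]]'; python3 - <<'E'
from h import *
c=read_camera("side"); cv2.imwrite("pics/side4.png",cv2.resize(c["color"][100:280,280:460,::-1],None,fx=3,fy=3))
E
```

```text
time_s: 6.68
tool_pos: [0.5706, 0.001, 0.1154]
tool_rot: [180.0, 0.0, -180.0]
force: [-1.0, 0.5, -0.4]
grip_width: 0.0002
grasp_force: 0.0
time_s: 7.52
tool_pos: [0.5703, 0.0009, 0.2106]
tool_rot: [179.9, 0.5, 180.0]
force: [-0.1, 0.2, 0.6]
grip_width: 0.0006
grasp_force: 0.0
```

View pics/side4.png

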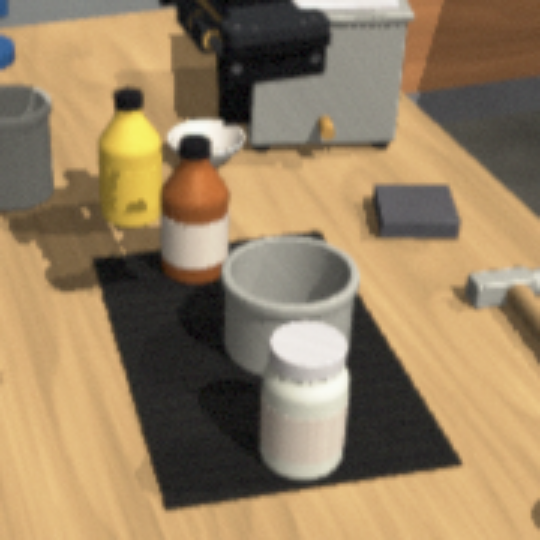

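The wide beaker stands upright, mouth at about (290,265) in the crop, between the bottle and the jar. Next is the middle beaker.

```bash
python3 -m jog '[[0.45,0.6,1,0,0],[0.45,0.6,1,0,0],[0.45,0.6,1,0,0],[0.45,0.6,1,0,0],[0.45,0.6,1,0,0],[0.45,0.6,1,0,0],[0.45,0.6,1,0,0],[0.45,0.6,1,0,0],[0.45,0.6,1,0,0],[0.45,0.6,1,0,0],[0.45,0.6,1,0,0],[0.45,0.15,1,0,0]]'; python3 -m jog '[[0.45,0,1,0,0],[0.45,0,1,0,0],[0.45,0,1,0,0],[0.45,0,0.4,0,0],[0.45,0,0,0,0],[0.45,0,0,0,0]]'; python3 - <<'E'
from h import *
c=read_camera("top"); P=cloud(c)
print("wide",rim(P,(280,100,370,200),.074,.1)); print("bot",rim(P,(255,140,290,175),.12,.16)); print("jar",rim(P,(365,138,400,175),.1,.125))
c=read_camera("side"); P=cloud(c)
m=(abs(P[...,0]-.4355)<.08)&(abs(P[...,1]-.3086)<.05)&(P[...,2]>.16);Q=P[m]
for lo in np.arange(.16,.3,.01):
    S=Q[(Q[:,2]>lo)&(Q[:,2]<lo+.01)]
    if len(S): print(lo.round(2),len(S),S.min(0).round(3),S.max(0).round(3))
E
```

```text
time_s: 8.57
tool_pos: [0.4308, 0.242, 0.2046]
tool_rot: [-180.0, -0.1, -179.9]
force: [1.0, 0.3, -0.2]
grip_width: 0.0391
grasp_force: 0.0
time_s: 9.07
tool_pos: [0.433, 0.3081, 0.2046]
tool_rot: [-179.9, -0.0, -180.0]
force: [0.5, -0.2, -0.6]
grip_width: 0.0392
grasp_force: 0.0
wide (array([0.6022, 0.0264]), 0.0976, 495, np.float64(0.0837))
bot (array([0.5797, 0.1412]), 0.0153, 140, np.float64(0.1436))
jar (array([ 0.5791, -0.1498]), 0.0292, 442, np.float64(0.1142))
0.22 29 [0.422 0.277 0.222] [0.444 0.337 0.23 ]
0.23 29 [0.421 0.276 0.23 ] [0.441 0.332 0.24 ]
0.24 35 [0.421 0.275 0.24 ] [0.442 0.341 0.249]
0.25 28 [0.422 0.273 0.25 ] [0.442 0.332 0.26 ]
0.26 29 [0.422 0.271 0.26 ] [0.443 0.285 0.269]
0.27 13 [0.421 0.27  0.271] [0.443 0.278 0.275]
0.29 3 [0.395 0.269 0.298] [0.398 0.332 0.3  ]
```

```bash
python3 -m jog '[[0.45,-0.13,0.05,0.8,0],[0.45,0,0,0.8,0],[0.45,0,0,0.8,0],[0.45,0,0,0.8,0],[0.45,0,0,0.8,0],[0.45,0,0,0.8,0],[0.45,0,0,0.8,0],[0.45,0,0,0.7,0],[0.45,0,0,0.43,0],[0.45,0,0,0,0],[0.45,0,0,0,0]]'; python3 -m jog '[[0,0,0,0,0],[0,0,0,0,0],[0,0,0,0,0],[0,0,0,0,0],[0,0,0,0,0],[0,0,0,0,0],[0,0,0,0,0]]' 55;  python3 - <<'E'
from h import *
c=read_camera("top"); P=cloud(c); print(project(c,(.635,-.005,.08)))
Q=P[100:200,290:362].reshape(-1,3); Q=Q[(Q[:,2]>.074)&(Q[:,2]<.1)&(abs(Q[:,1])<.08)]
print(cv2.minEnclosingCircle(Q[:,:2].astype(np.float32)),len(Q))
E
```

```text
time_s: 10.08
tool_pos: [0.436, 0.3093, 0.0708]
tool_rot: [-180.0, -0.0, 179.9]
force: [0.6, -0.6, 0.7]
grip_width: 0.039
grasp_force: 0.0
time_s: 10.67
tool_pos: [0.4364, 0.3104, 0.0712]
tool_rot: [179.9, 0.1, 180.0]
force: [1.1, 0.1, 1.8]
grip_width: 0.0081
grasp_force: 52.4
[325.91071172 133.38718107]
((0.6203523278236389, -0.008080998435616493), 0.06006723642349243) 457
```

```bash
python3 -m jog '[[0,0,0,-0.3,0],[0,0,0,-0.6,0],[0,0,0,-1,0],[0,0,0,-1,0],[0,0,0,-1,0],[0,0,0,-1,0],[0,0,0,-1,0],[0,0,0,-1,0],[0,0,0,-1,0],[0,0,0,-0.4,0],[0,0,0,0,0],[0,0,0,0,0]]'; python3 -m jog '[[0,-0.4,-0.8,0,0],[0,-0.4,-0.8,0,0],[0,-0.4,-0.8,0,0],[0,-0.4,-0.8,0,0],[0,-0.4,-0.8,0,0],[0,-0.4,-0.8,0,0],[0,-0.4,-0.8,0,0],[0,-0.4,-0.8,0,0],[0,-0.4,-0.8,0,0],[0,-0.4,-0.8,0,0],[0,-0.4,-0.8,0,0],[0,-0.4,-0.8,0,0]]';python3 -m jog '[[0,-0.4,-0.8,0,0],[0,-0.4,-0.8,0,0],[0,-0.4,-0.8,0,0],[0,-0.4,-0.8,0,0],[0,-0.4,-0.8,0,0],[0,-0.4,-0.8,0,0],[0,-0.4,-0.8,0,0],[0,-0.4,-0.8,0,0],[0,-0.4,-0.8,0,0],[0,-0.4,-0.8,0,0],[0,-0.4,-0.4,0,0],[0,0,0,0,0]]'; python3 - <<'E'
from h import *
print(env.get_obs()["tool_pos"])
c=read_camera("side"); P=cloud(c); x,y=project(c,(.62,-.01,.2)).astype(int); print(x,y)
cv2.imwrite("pics/side5.png",cv2.resize(c["color"][y-90:y+110,x-100:x+100,::-1],None,fx=3,fy=3))
E
```

```text
time_s: 11.72
tool_pos: [0.4354, 0.3099, 0.2365]
tool_rot: [-180.0, -0.0, -180.0]
force: [-0.1, 0.8, -3.3]
grip_width: 0.0081
grasp_force: 53.9
time_s: 12.72
tool_pos: [0.5309, 0.1169, 0.2346]
tool_rot: [-179.9, -0.2, -180.0]
force: [0.2, 0.2, -1.9]
grip_width: 0.0082
grasp_force: 53.9
time_s: 13.72
tool_pos: [0.6198, -0.0528, 0.2348]
tool_rot: [-179.9, -0.1, 179.8]
force: [-0.6, -0.8, -1.7]
grip_width: 0.0083
grasp_force: 53.9
[ 0.61984408 -0.05278846  0.23482074]
378 149
```

View pics/side5.png

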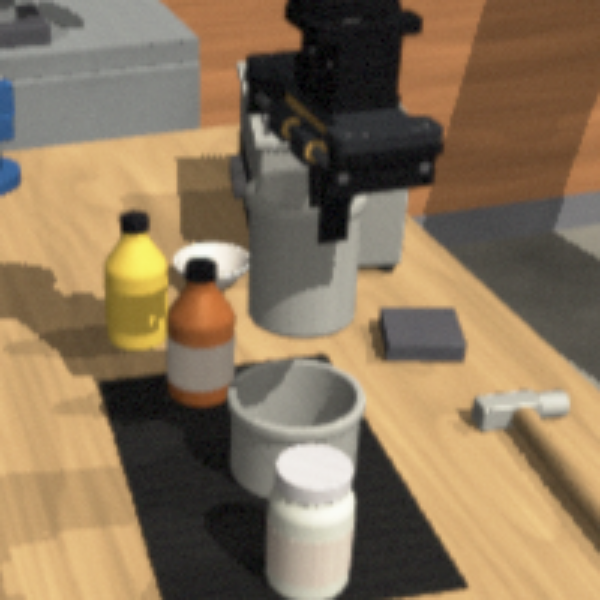

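The middle beaker hangs upright in the gripper above the wide one. I'll measure where its axis is.

```bash
cat >> h.py <<'E'
from scipy.optimize import least_squares
def axis(P,g,r,z0,z1,n=3,R=.06):
    for a in np.linspace(z0,z1,n+1)[:-1]:
        b=a+(z1-z0)/n; m=(np.hypot(P[...,0]-g[0],P[...,1]-g[1])<R)&(P[...,2]>a)&(P[...,2]<b); Q=P[m][:,:2]
        s=least_squares(lambda c:np.hypot(*(Q-c).T)-r,g,loss="soft_l1",f_scale=.001); print(((a+b)/2).round(3),len(Q),s.x.round(4),np.abs(s.fun).mean().round(4))
E
python3 - <<'E'
from h import *
c=read_camera("side"); P=cloud(c); axis(P,[.62,-.01],.044,.165,.235)
m=(np.hypot(P[...,0]-.62,P[...,1]+.01)<.045)&(P[...,2]>.1); print("bottom z",np.percentile(P[m][:,2],[0,.5,1]))
c=read_camera("top"); P=cloud(c); Q=P[60:200,290:362].reshape(-1,3); Q=Q[(Q[:,2]>.074)&(Q[:,2]<.1)&(abs(Q[:,1])<.08)]; print(len(Q),cv2.minEnclosingCircle(Q[:,:2].astype(np.float32)))
c=read_camera("side"); P=cloud(c); axis(P,[.62,-.01],.056,.02,.065,2,.065)
E
```

```text
0.177 279 [ 0.6174 -0.0096] 0.001
0.2 334 [ 0.6171 -0.0091] 0.0011
0.223 335 [ 0.6174 -0.0081] 0.001
bottom z [0.16509387 0.1664059  0.16840786]
60 ((0.6061297059059143, 0.042725443840026855), 0.025207625702023506)
0.031 287 [ 0.6202 -0.0122] 0.0018
0.054 414 [ 0.6192 -0.012 ] 0.0021
```

```bash
python3 -m jog '[[0,-0.13,0,0.8,0],[0,0,-0.05,0.9,0],[0,0,0,0.9,0],[0,0,0,0.6,0],[0,0,0,0.6,0],[0,0,0,0.6,0],[0,0,0,0.6,0],[0,0,0,0.6,0],[0,0,0,0.6,0],[0,0,0,0.6,0],[0,0,0,0.5,0],[0,0,0,0,0]]'; python3 -m jog '[[0,0,0,0.2,0],[0,0,0,0.15,0],[0,0,0,0.08,0],[0,0,0,0,0]]'
```

```text
time_s: 14.92
tool_pos: [0.6205, -0.0508, 0.0878]
tool_rot: [-180.0, -0.2, 180.0]
force: [-0.6, 0.6, -2.2]
grip_width: 0.0083
grasp_force: 53.9
time_s: 15.25
tool_pos: [0.6224, -0.051, 0.0822]
tool_rot: [180.0, 0.0, -180.0]
force: [-0.5, -0.3, -3.3]
grip_width: 0.0083
grasp_force: 53.9
```

```bash
python3 -m jog '[[0,0,0,0.07,0],[0,0,0,0.06,0],[0,0,0,0.05,0],[0,0,0,0,0],[0,0,0,0,0]]'; python3 -m jog '[[0.3,0,0,0,0],[0.3,0,0,0,0],[0.3,0,0,0,0],[0.4,0,0,0,0],[0.4,0,0,-0.5,0],[0.4,0,0,-1,0],[0.4,0,0,-1,0],[0.4,0,0,-1,0],[0.4,0,0,-1,0],[0.4,0,0,-1,0],[0.4,0,0,-1,0],[0.4,0,0,-1,0]]'; python3 - <<'E'
from h import *
c=read_camera("side"); cv2.imwrite("pics/side6.png",cv2.resize(c["color"][130:290,270:450,::-1],None,fx=3,fy=3))
P=cloud(c); axis(P,[.62,-.01],.056,.02,.065,1,.065); axis(P,[.62,-.01],.048,.108,.118,1,.055)
c=read_camera("top"); P=cloud(c); print(rim(P,(290,90,362,200),.112,.13))
E
```

```text
time_s: 15.67
tool_pos: [0.6232, -0.0526, 0.0799]
tool_rot: [-179.9, 0.1, 179.9]
force: [-1.1, -4.1, 5.1]
grip_width: 0.0083
grasp_force: 53.6
time_s: 16.67
tool_pos: [0.6222, -0.0503, 0.2301]
tool_rot: [180.0, 0.0, -180.0]
force: [0.9, 0.5, -0.1]
grip_width: 0.0349
grasp_force: 0.0
0.042 292 [ 0.6198 -0.0079] 0.001
0.113 302 [ 0.62   -0.0116] 0.0044
(array([0.6253, 0.0256]), 0.0292, 55, np.float64(0.1186))
```

View pics/side6.png

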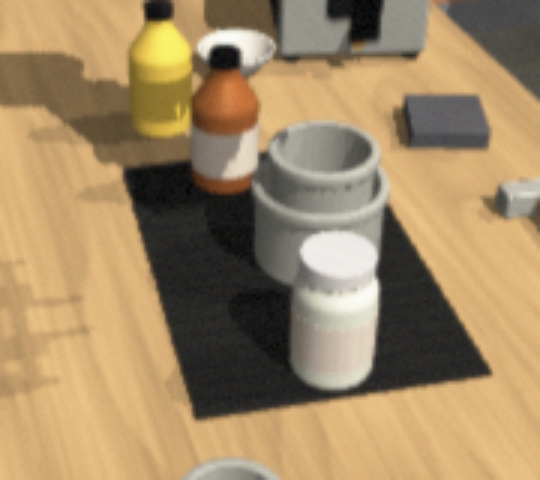

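The middle beaker sits inside the wide one, rim at about (323,160) in the crop. I'll turn the tool to yaw 90 and fetch the narrow one.

```bash
python3 -m jog '[[1,0,0,0,0.15],[1,0,0,0,0.15],[1,0,0,0,0.15],[1,0,0,0,0.15],[1,0,0,0,0.15],[1,0,0,0,0.15],[1,0,0,0,0.15],[1,0,0,0,0.15],[1,0,0,0,0.15],[1,0,0,0,0.15],[1,0,0,0,0.15],[1,0,0,0,0.15]]'; python3 -m jog '[[1,0,0,0,0.1],[1,0,0,0,0.1],[1,0,0,0,0],[1,-0.9,-0.5,0,0],[1,-0.9,-0.5,0,0],[1,-0.9,-0.5,0,0],[1,-0.9,-0.5,0,0],[1,-0.9,-0.5,0,0],[1,-0.9,-0.5,0,0],[1,-0.9,-0.5,0,0],[1,-0.9,-0.5,0,0],[1,-0.9,-0.5,0,0]]'; python3 -m jog '[[1,-0.9,-0.6,0,0],[1,-0.9,-0.6,0,0],[1,-0.9,-0.6,0,0],[1,-0.9,-0.6,0,0],[1,-0.9,-0.6,0,0],[1,-0.9,-0.6,0,0],[1,-0.9,-0.6,0,0],[1,-0.9,-0.6,0,0],[1,-0.9,-0.6,0,0],[1,0,0,0,0],[1,0,0,0,0]]'
```

```text
time_s: 17.77
tool_pos: [0.6219, -0.0504, 0.2278]
tool_rot: [-179.9, -0.0, 98.7]
force: [-0.4, -0.2, -0.1]
grip_width: 0.0865
grasp_force: 0.0
time_s: 18.77
tool_pos: [0.5316, -0.2134, 0.2282]
tool_rot: [-180.0, -0.0, 90.2]
force: [-0.2, 0.0, 0.1]
grip_width: 0.087
grasp_force: 0.0
time_s: 19.68
tool_pos: [0.4232, -0.3758, 0.2283]
tool_rot: [-180.0, -0.0, 89.9]
force: [0.4, 0.7, -0.8]
grip_width: 0.0869
grasp_force: 0.0
```

```bash
python3 - <<'E'
from h import *
print(env.get_obs()["tool_pos"],env.get_obs()["tool_rot"])
c=read_camera("top"); P=cloud(c)
print("mid",rim(P,(285,90,370,200),.112,.13)); print("wide",rim(P,(285,90,362,200),.07,.095))
E
```

```text
[ 0.42321085 -0.37582432  0.22830263] [-1.79995634e+02 -2.14516767e-02  8.99296721e+01]
mid (array([ 0.6212, -0.0095]), 0.0481, 368, np.float64(0.1178))
wide (array([ 0.6202, -0.0077]), 0.0601, 449, np.float64(0.0836))
```

```bash
python3 -m jog '[[1,-0.07,0.05,0.8,0],[1,0,0,0.8,0],[1,0,0,0.8,0],[1,0,0,0.8,0],[1,0,0,0.8,0],[1,0,0,0.8,0],[1,0,0,0.8,0],[1,0,0,0.6,0],[1,0,0,0.35,0],[1,0,0,0,0],[1,0,0,0,0]]' && python3 -m jog '[[0.5,0,0,0,0],[0.5,0,0,0,0],[0.5,0,0,0,0],[0.5,0,0,0,0],[0.5,0,0,0,0]]' 35 && python3 -m jog '[[0.5,0,0,-0.3,0],[0.5,0,0,-0.6,0],[0.5,0,0,-1,0],[0.5,0,0,-1,0],[0.5,0,0,-1,0],[0.5,0,0,-1,0],[0.5,0,0,-1,0],[0.5,0,0,-1,0],[0.5,0,0,-1,0],[0.5,0,0,-0.6,0],[0.5,0,0,0,0]]'
```

```text
time_s: 20.65
tool_pos: [0.4257, -0.3761, 0.0976]
tool_rot: [-180.0, -0.0, 90.1]
force: [0.3, 0.2, 0.5]
grip_width: 0.0873
grasp_force: 0.0
time_s: 21.07
tool_pos: [0.4254, -0.3767, 0.098]
tool_rot: [180.0, 0.0, 90.0]
force: [-0.4, -0.7, 2.6]
grip_width: 0.0658
grasp_force: 35.0
time_s: 21.98
tool_pos: [0.4263, -0.3776, 0.2708]
tool_rot: [179.7, 0.1, 90.0]
force: [0.7, -0.6, -1.1]
grip_width: 0.0656
grasp_force: 35.0
```

```bash
python3 -m jog '[[0.5,0.8,0.42,0,0],[0.5,0.8,0.42,0,0],[0.5,0.8,0.42,0,0],[0.5,0.8,0.42,0,0],[0.5,0.8,0.42,0,0],[0.5,0.8,0.42,0,0],[0.5,0.8,0.42,0,0],[0.5,0.8,0.42,0,0],[0.5,0.8,0.42,0,0],[0.5,0.8,0.42,0,0],[0.5,0.8,0.42,0,0],[0.5,0.8,0.42,0,0]]' && python3 -m jog '[[0.5,0.8,0.42,0,0],[0.5,0.8,0.42,0,0],[0.5,0.8,0.42,0,0],[0.5,0.8,0.42,0,0],[0.5,0.8,0.42,0,0],[0.5,0.8,0.42,0,0],[0.5,0.8,0.42,0,0],[0.5,0.8,0.42,0,0],[0.5,0.8,0.42,0,0],[0.5,0.8,0.42,0,0],[0.5,0.8,0.42,0,0],[0.5,0,0,0,0]]' && python3 - <<'E'
from h import *
c=read_camera("side"); P=cloud(c); print(env.get_obs()["tool_pos"]); axis(P,[.62,-.01],.029,.175,.265,3,.045)
m=(np.hypot(P[...,0]-.62,P[...,1]+.01)<.035)&(P[...,2]>.13); print("bottom z",np.percentile(P[m][:,2],[0,.5,1]))
axis(P,[.62,-.01],.048,.108,.118,1,.055)
E
```

```text
time_s: 22.98
tool_pos: [0.5258, -0.1834, 0.2662]
tool_rot: [-179.9, -0.0, 90.0]
force: [0.8, -0.1, -1.3]
grip_width: 0.0658
grasp_force: 35.0
time_s: 23.98
tool_pos: [0.6202, -0.0021, 0.2667]
tool_rot: [180.0, -0.1, 90.4]
force: [-0.1, 1.8, -1.8]
grip_width: 0.0657
grasp_force: 35.0
[ 0.61938259 -0.00481216  0.26678894]
0.19 250 [ 0.6183 -0.0011] 0.001
0.22 279 [ 0.6188 -0.0019] 0.0009
0.25 294 [ 0.6191 -0.0024] 0.001
bottom z [0.16892758 0.17339112 0.17586964]
0.113 294 [ 0.6192 -0.0109] 0.0041
```

```bash
python3 -m jog '[[0.5,0,0,0.6,0],[0.5,0,0,0.6,0],[0.5,0,0,0.5,0],[0.5,0,0,0,0],[0.5,0,0,0,0],[0.5,0,0,0,0]]' && python3 - <<'E'
from h import *
c=read_camera("side"); P=cloud(c); print(env.get_obs()["tool_pos"]); axis(P,[.62,-.01],.029,.145,.235,3,.045)
E
```

```text
time_s: 24.53
tool_pos: [0.6184, -0.0088, 0.2336]
tool_rot: [180.0, -0.0, 90.0]
force: [0.3, 0.4, -1.2]
grip_width: 0.0656
grasp_force: 35.0
[ 0.61872608 -0.0087249   0.23397546]
0.16 246 [ 0.6167 -0.01  ] 0.0009
0.19 265 [ 0.6171 -0.0103] 0.0009
0.22 276 [ 0.6173 -0.0102] 0.001
```

```bash
python3 -m jog '[[0.5,0,0.15,0,0],[0.5,0,0,0.6,0],[0.5,0,0,0.6,0],[0.5,0,0,0.6,0],[0.5,0,0,0.6,0],[0.5,0,0,0.6,0],[0.5,0,0,0.6,0],[0.5,0,0,0.6,0],[0.5,0,0,0.6,0],[0.5,0,0,0.6,0],[0.5,0,0,0.5,0],[0.5,0,0,0,0]]' && python3 -m jog '[[0.5,0,0,0.1,0],[0.5,0,0,0.06,0],[0.5,0,0,0.05,0],[0.5,0,0,0.05,0],[0.5,0,0,0,0],[0.5,0,0,0,0]]'
```

```text
time_s: 25.58
tool_pos: [0.6198, -0.0083, 0.1126]
tool_rot: [-179.8, 0.0, 90.0]
force: [-1.3, 0.3, -2.0]
grip_width: 0.0654
grasp_force: 35.0
time_s: 26.08
tool_pos: [0.6217, -0.0083, 0.1106]
tool_rot: [180.0, -0.0, 90.0]
force: [-0.3, 0.2, -1.6]
grip_width: 0.0658
grasp_force: 35.0
```

```bash
python3 -m jog '[[0.5,0,0,0.05,0],[0.5,0,0,0.03,0],[0.5,0,0,0,0],[0.5,0,0,0,0]]'
```

```text
time_s: 26.42
tool_pos: [0.622, -0.0084, 0.11]
tool_rot: [179.9, -0.0, 90.0]
force: [-1.9, 0.6, 6.4]
grip_width: 0.0652
grasp_force: 35.0
```

Contact felt. Release and retreat upward.

```bash
python3 -m jog '[[0.9,0,0,0,0],[1,0,0,0,0],[1,0,0,0,0],[1,0,0,0,0],[1,0,0,-0.4,0],[1,0,0,-1,0],[1,0,0,-1,0],[1,0,0,-1,0],[1,0,0,-1,0],[1,0,0,-1,0],[1,0,0,-1,0],[1,0,0,0,0]]' && python3 -m jog '[[1,-0.8,-0.8,0,0],[1,-0.8,-0.8,0,0],[1,-0.8,-0.8,0,0],[1,-0.8,-0.8,0,0],[1,-0.8,-0.8,0,0],[1,-0.8,-0.8,0,0],[1,-0.8,-0.8,0,0],[1,-0.8,-0.8,0,0],[1,0,0,0,0],[1,0,0,0,0]]' && python3 - <<'E'
from h import *
c=read_camera("top"); P=cloud(c)
b=(290,85,364,200)
print("nar",rim(P,b,.141,.16));print("mid",rim(P,b,.112,.126)); print("wide",rim(P,b,.075,.095))
print("bot",rim(P,(255,140,290,175),.12,.16)); print("jar",rim(P,(365,138,400,175),.1,.125))
c=read_camera("side"); cv2.imwrite("pics/side7.png",cv2.resize(c["color"][130:290,270:450,::-1],None,fx=3,fy=3))
E
```

```text
time_s: 27.42
tool_pos: [0.6239, -0.0087, 0.2418]
tool_rot: [179.6, -0.0, 90.0]
force: [1.0, 0.8, 0.5]
grip_width: 0.087
grasp_force: 0.0
time_s: 28.25
tool_pos: [0.4929, -0.1373, 0.2368]
tool_rot: [179.9, -0.1, 89.8]
force: [0.8, -0.6, 0.5]
grip_width: 0.0869
grasp_force: 0.0
nar (array([ 0.62  , -0.0096]), 0.0329, 251, np.float64(0.1468))
mid (array([ 0.6213, -0.0095]), 0.0482, 392, np.float64(0.1181))
wide (array([ 0.6203, -0.0084]), 0.0604, 441, np.float64(0.0839))
bot (array([0.5797, 0.1413]), 0.0153, 137, np.float64(0.1439))
jar (array([ 0.5693, -0.1329]), 0.0209, 35, np.float64(0.1135))
```

View pics/side7.png

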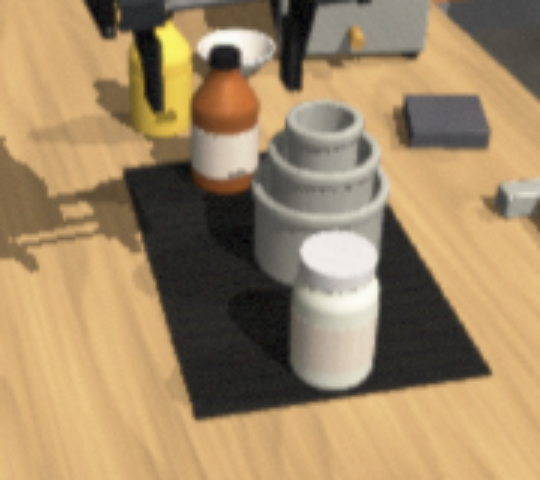

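All three beakers are nested and concentric at the right heights. The bottle hasn't moved, and the jar stands where it was (the arm partly hides it in the top view). Handing in.

```bash
python3 -c "
from cell import env
print(env.sign_off())"
```

```text
the job is handed in; nothing more can be done
None
```

I handed the job in at about 28 s: the wide beaker is standing on the mat with the middle and narrow ones nested flat inside it, and the bottle and jar look unmoved; no verdict was returned.

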